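Next pot onto the hot ring

ROBOT

A 6-joint arm with a two-finger parallel gripper is mounted at the origin on a cart in front of the work surface, level with it; the furniture and walls round the work are solid. World frame = base frame: x ahead of the robot, y to its left, z up, the work surface at z = 0. Lengths are in m, angles in degrees, forces in N, time in s.
With the tool pointing down it reaches from about 0.4 to 0.825 m from the base axis. Payload 7 kg.
Tool frame: the origin (TCP) lies midway between the tips of the shut fingers; the grasp point (between the pads) lies 19 mm behind it; z points along the fingers, y is the line along which they close (so a half turn about z gives the same grasp; the last joint's range is limited). The gripper opens to 88 mm and grips with 3 to 60 N. Pads are 19 mm wide; open, the fingers measure 130 mm over their backs; the gripper's body (78 mm by 193 mm) begins 47 mm behind the grasp point.
Start: joints at [89.788, 20.546, 0.682, 0, -70.136, -16.507], TCP at [0.194, 0.646, 0.227] pointing down, gripper open.
Joint ranges: [-176.03, 176.03], [-82.01, 121.73], [-58.28, 71.71], [-173.87, 95.51], [-174.79, -0.11], [-173.66, 173.66]. Speed limits (degrees/s): [136.94, 136.94, 172.46, 180, 180, 180].

INTERFACE

Orientations are given as [roll, pitch, yaw] about the fixed x, y, z axes, in that order (R = Rz(yaw) Ry(pitch) Rx(roll)).
In Python, from plant import r gives the robot as it stands. The module is installed in compiled form; this text tells all that it offers.
- The arm moves only by the tool play_rows, never from a script. Its argument "rows" is a list of rows, each an object with "slide": the shift along the tool's x, y, z as a fraction of full scale, a list of three; "delta_rot": the turn, a rotation vector about the tool's x, y, z as a fraction of full scale, a list of three; "fingers": the opening, from -1 (shut) to 1 (fully open). In form: [{"slide": [x, y, z], "delta_rot": [rx, ry, rz], "fingers": fingers}, ...]. A call has 1 to 8 rows; each row shifts and turns the commanded pose from where the row before left it, along the tool's axes as they then stand; what a row does not reach is not made up. Full scale, the value 1, is 0.15 m for a shift and 0.08 rad for a turn. A row lasts 1/8 s, in which the tool goes at most 62.5 mm and 10.7 degrees, less where a joint would pass 70% of its speed; a pose out of reach is approached as far as the arm can. A call with a number of a shift or a turn outside -1 to 1 is refused whole. A call with a gripper value outside its range is refused whole. The fingers move at their own pace and stop on an object; "squeeze" is the grip in N (left out, the last holds). Time passes only in rows, so rows that do not move let the fingers close. It gives the time, the measured TCP pose, the force, the opening and the grip force at its end, in the units of the state.
- r.get_state(): the state, without advancing time (a new reading comes with each control period).
- r.capture(name): name is "scene" or "top"; returns a dict with "image" (420x560x3 uint8, blue, green, red), "fx", "fy", "cx", "cy" (pixels), "R" (3x3) and "t" (3): a world point X has camera coordinates R X + t. Camera axes: x right, y down, z forward; pixel columns grow to the right and rows downward; lengths in m; the calibration is good to about 2 mm. A picture is of the moment at which its call begins. There is no depth.
- r.close_job(): hands the job in; it is judged then, once.
The state is a dict: "time_s": time; "joints": joint angles; "qd": joint speeds; "joint_torque": joint torques, N m; "tcp_pos": TCP position; "eef_rot": TCP orientation; "contact_force": force on the tool from outside, world axes, zero at the start; "moment": the same for the moment, N m; "gripper_width": finger opening in m; "gripper_force": force on a finger pad.
Only numpy, scipy, OpenCV 4.12 (cv2) and the standard library are available. Lean on these libraries where they do the work, as an engineer would, in place of code of your own. Each camera call takes 0.05 s, during which the arm holds its last target. There are 200 camera calls.

TASK

The orange-lidded pot on the warming plate's red ring is ready: slide it across the plate, without lifting it, into the white ring that is empty. Then slide the blue-lidded pot, also without lifting it, into the red ring. Each pot must end upright and wholly inside its ring; leave the green-lidded pot where it stands.

Things in the scene. Friction and masses are not known exactly. Their poses are not given: they have to be found in the camera images.
- warming_plate: square warming plate, 280 x 280 mm, fixed on the bench, flat black top 40 mm above the bench, aluminium housing, two small control knobs on its front side. Origin: centre of its underside; z up, front faces its -x. Four rings on its top (one red, three white), centres 75 mm either side of its centre along its x and y. Which place is red varies.
- work_lamp: red gooseneck lamp standing fixed on the bench to the left of the plate, not part of the job: keep clear of it. It fills at most 142 mm along x, 470 mm along y and 268 mm of height; black foot at its -y end, neck arching to the red shade at its +y end. Origin: middle of that footprint, on the bench; z up.
- red_ring: red ring printed on the warming plate's top, inner line 118 mm across, outer line 129 mm, with a small cross at its centre; no height of its own. Origin: its centre, on the plate's top; z up. At the start the orange-lidded pot stands in it.
- white_ring_a: white ring printed on the warming plate's top, inner line 118 mm across, outer line 129 mm, with a small cross at its centre; no height of its own. Origin: its centre, on the plate's top; z up. One of the three white rings is empty at the start; which one varies.
- white_ring_b: white ring printed on the warming plate's top, inner line 118 mm across, outer line 129 mm, with a small cross at its centre; no height of its own. Origin: its centre, on the plate's top; z up. One of the three white rings is empty at the start; which one varies.
- white_ring_c: white ring printed on the warming plate's top, inner line 118 mm across, outer line 129 mm, with a small cross at its centre; no height of its own. Origin: its centre, on the plate's top; z up. One of the three white rings is empty at the start; which one varies.
- orange_pot: closed round steel pot, 84 mm across (lid 87), 82 mm high in all, about 0.45 kg; bright orange lid that does not come off (top at 46 mm), with a bright orange upright cylindrical knob in its middle, 30 mm across, from 54 to 82 mm above the pot's underside. Origin: centre of its underside; z up. Slides easily on the plate (friction about 0.25). Starts in the red ring.
- blue_pot: closed round steel pot, 84 mm across (lid 87), 82 mm high in all, about 0.45 kg; blue lid that does not come off (top at 46 mm), with a blue upright cylindrical knob in its middle, 30 mm across, from 54 to 82 mm above the pot's underside. Origin: centre of its underside; z up. Slides easily on the plate (friction about 0.25). Starts in one of the white rings.
- green_pot: closed round steel pot, 84 mm across (lid 87), 82 mm high in all, about 0.45 kg; green lid that does not come off (top at 46 mm), with a green upright cylindrical knob in its middle, 30 mm across, from 54 to 82 mm above the pot's underside. Origin: centre of its underside; z up. Slides easily on the plate (friction about 0.25). Starts in another white ring and must stay there.

How it is judged:
By the outcome, as a careful person would: the job done as asked, in the order asked, and still so for the second after the job is handed in, with the robot touching nothing.
It also fails if it takes over 58 s, if anything falls off the work surface, if the arm or the gripper's body presses on something with over 40 N, if the wrist force passes 120 N, or if a joint passes its speed limit or range.

## Working session

There is one attempt and no reset: what is moved stays moved. The work goes in short steps, Python scripts to look and compute and a tool call to move; the robot and the scene stay as the last step left them, time stands still between calls to the robot, and variables do not carry over. Pictures are saved under pics/ and viewed, at most 10 in all, crops included, and the job is handed in when it is done.

Besides the shell and the picture viewer there is one more tool, called after "Call:" by a JSON object that holds its "fn" and its "kwargs", one argument or row to a line. play_rows: Moves the arm, as the interface text tells. Shift numbers are shares of 0.15 m and turn numbers shares of 0.08 rad, none past 1 either way. Its arguments: {"type":"object","properties":{"rows":{"type":"array"},"squeeze":{"type":"number"}},"required":["rows"]}

```bash
mkdir -p pics; cat > h.py <<'E'
import numpy as np,cv2
from plant import r
def ray(c,u,v,z):
    d=c["R"].T@np.array([(u-c["cx"])/c["fx"],(v-c["cy"])/c["fy"],1.0]);o=-c["R"].T@np.array(c["t"])
    return o+d*(z-o[2])/d[2]
def cap(n):
    c=r.capture(n);c={k:(np.array(v) if k in("R","t","image") else v) for k,v in c.items()};return c
E
python3 - <<'E'
from h import *
for n in("top","scene"):
    c=cap(n);cv2.imwrite(f"pics/{n}0.png",c["image"]);print(n,-c["R"].T@c["t"],c["fx"])
print(r.get_state())
E
```

```text
top [0.43946926 0.13256769 1.10907048] 403.9900026570428
scene [-0.03786556 -0.83524905  0.66774261] 508.45936274913754
{'time_s': 0.1, 'joints': array([ 8.97875438e+01,  2.05870830e+01,  6.39318508e-01, -1.56588658e-02,
       -7.01364673e+01, -1.65070090e+01]), 'qd': array([-0.02091294, -0.04471773,  0.14388548, -0.00679562,  0.0291645 ,
       -0.00210924]), 'joint_torque': array([-1.53544024e-03, -5.84165418e+01,  2.93753064e+01,  7.01564535e+00,
        1.01342911e-02, -6.11078940e-05]), 'tcp_pos': array([0.1940997 , 0.64603791, 0.22572796]), 'eef_rot': array([ 1.79915057e+02, -9.82044778e-03, -1.67247893e+01]), 'contact_force': array([-0.14139659,  0.40220751,  0.2619391 ]), 'moment': array([ 0.02469102,  0.00372575, -0.02845832]), 'gripper_force': 0.0, 'gripper_width': 0.0872293769366551}
```

View pics/top0.png

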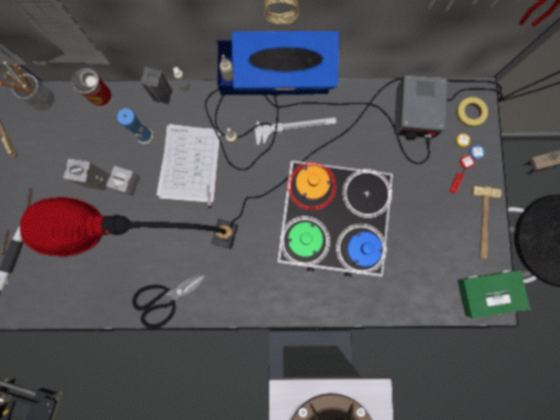

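View pics/scene0.png

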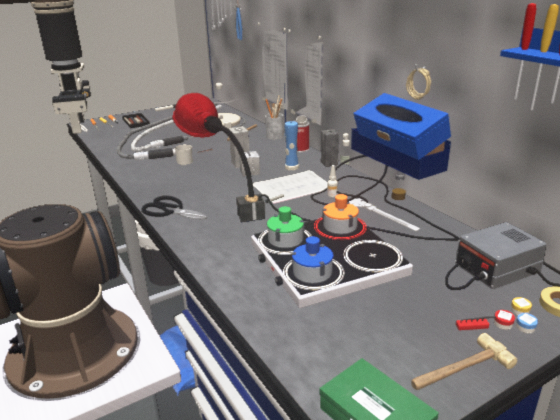

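Top view: orange knob at about (314,182) in the red ring, green (305,239), blue (367,249). The empty white ring's cross is at (367,193). The lamp lies between the arm and the plate.

```bash
cat >> h.py <<'E'
def knobs(c,names=("orange","green","blue")):
    hsv=cv2.cvtColor(c["image"],cv2.COLOR_BGR2HSV);out={}
    rng={"orange":(8,22),"green":(50,80),"blue":(100,120)}
    for n in names:
        a,b=rng[n];m=cv2.inRange(hsv,(a,120,60),(b,255,255));m[:155]=0;m[285:]=0;m[:,:270]=0;m[:,405:]=0
        m=cv2.morphologyEx(m,cv2.MORPH_OPEN,np.ones((3,3),np.uint8))
        k=max(cv2.findContours(m,0,1)[0],key=cv2.contourArea)
        (u,v),_=cv2.minEnclosingCircle(k);P=ray(c,u,v,.086)
        Q=np.array([ray(c,*p[0],.086)[:2] for p in k]);out[n]=P[:2].round(4)
        print(n,(round(u),round(v)),"lid centre",P[:2].round(4),"diam",(2*np.linalg.norm(Q-P[:2],axis=1).mean()).round(4))
    return out
def circ(Q):
    for _ in range(3):
        s=np.linalg.lstsq(np.c_[2*Q,np.ones(len(Q))],(Q**2).sum(1),rcond=None)[0]
        R=np.sqrt(s[2]+s[:2]@s[:2]);e=abs(np.linalg.norm(Q-s[:2],axis=1)-R);Q=Q[e<.006]
    return s[:2].round(4),R.round(4),len(Q)
def rings(c):
    hsv=cv2.cvtColor(c["image"],cv2.COLOR_BGR2HSV)
    red=cv2.inRange(hsv,(0,120,60),(6,255,255))|cv2.inRange(hsv,(172,120,60),(180,255,255))
    wh=cv2.inRange(hsv,(0,0,95),(180,70,255))
    for n,m,(u0,v0) in(("red",red,(312,186)),("white",wh,(367,193))):
        v,u=np.nonzero(m);Q=np.array([ray(c,a,b,.04)[:2] for a,b in zip(u,v)]);C=ray(c,u0,v0,.04)[:2]
        d=np.linalg.norm(Q-C,axis=1);print(n,circ(Q[(d>.05)&(d<.072)]))
E
python3 - <<'E'
from h import *
c=cap("top");knobs(c);rings(c)
print("cross",ray(c,367,193,.04),"lampfoot",ray(c,225,235,.02),"shade",ray(c,20,225,.2),ray(c,105,225,.2),ray(c,62,198,.2),ray(c,62,256,.2))
cv2.imwrite("pics/crop.png",cv2.resize(c["image"][150:285,265:405],None,fx=4,fy=4,interpolation=2))
E
```

```text
orange (312, 182) lid centre [0.6586 0.0428] diam 0.0866
green (305, 239) lid centre [0.5113 0.0641] diam 0.0836
blue (364, 249) lid centre [ 0.4852 -0.085 ] diam 0.0848
red (array([0.6576, 0.0398]), np.float64(0.0602), 442)
white (array([ 0.6372, -0.1083]), np.float64(0.0624), 619)
cross [ 0.63609553 -0.10742259  0.04      ] lampfoot [0.52834246 0.2758581  0.02      ] shade [0.54077708 0.71790898 0.2       ] [0.53892748 0.52456186 0.2       ] [0.6020215  0.62627179 0.2       ] [0.46989201 0.61786443 0.2       ]
```

View pics/crop.png

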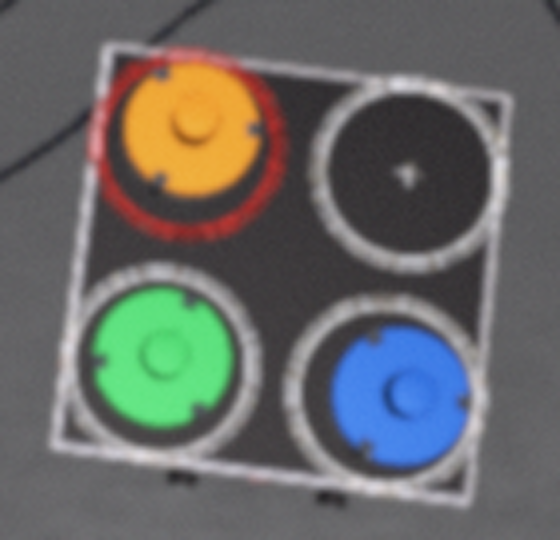

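Call:
{"fn": "play_rows", "kwargs": {
  "rows": [
    {"slide": [0, 0, -0.4], "delta_rot": [0, 0, 0], "fingers": 1},
    {"slide": [0, 0, -0.4], "delta_rot": [0, 0, 0], "fingers": 1},
    {"slide": [0.257, 0.185, 0], "delta_rot": [0, 0, 0], "fingers": 1},
    {"slide": [0.257, 0.185, 0], "delta_rot": [0, 0, 0], "fingers": 1},
    {"slide": [0.257, 0.185, 0], "delta_rot": [0, 0, 0], "fingers": 1},
    {"slide": [0.257, 0.185, 0], "delta_rot": [0, 0, 0], "fingers": 1}
  ]
}}

```text
time_s: 0.9
tcp_pos: [0.3106, 0.4943, 0.3464]
eef_rot: [180.0, 0.0, -16.7]
contact_force: [0.2, 0.9, 0.5]
gripper_width: 0.0877
gripper_force: 0.0
```

Call:
{"fn": "play_rows", "kwargs": {
  "rows": [
    {"slide": [0.257, 0.185, 0], "delta_rot": [0, 0, 0], "fingers": 1},
    {"slide": [0.257, 0.185, 0], "delta_rot": [0, 0, 0], "fingers": 1},
    {"slide": [0.257, 0.185, 0], "delta_rot": [0, 0, 0], "fingers": 1},
    {"slide": [0.257, 0.185, 0], "delta_rot": [0, 0, 0], "fingers": 1},
    {"slide": [0.257, 0.185, 0], "delta_rot": [0, 0, 0], "fingers": 1},
    {"slide": [0.257, 0.185, 0], "delta_rot": [0, 0, 0], "fingers": 1},
    {"slide": [0.257, 0.185, 0], "delta_rot": [0, 0, 0], "fingers": 1},
    {"slide": [0.257, 0.185, 0], "delta_rot": [0, 0, 0], "fingers": 1}
  ]
}}

```text
time_s: 1.9
tcp_pos: [0.5421, 0.193, 0.3464]
eef_rot: [180.0, 0.0, -16.7]
contact_force: [0.8, 1.5, 0.3]
gripper_width: 0.0878
gripper_force: 0.0
```

Call:
{"fn": "play_rows", "kwargs": {
  "rows": [
    {"slide": [0.257, 0.185, 0], "delta_rot": [0, 0, 0], "fingers": 1},
    {"slide": [0.257, 0.185, 0], "delta_rot": [0, 0, 0], "fingers": 1},
    {"slide": [0.257, 0.185, 0], "delta_rot": [0, 0, 0], "fingers": 1},
    {"slide": [0.257, 0.185, 0], "delta_rot": [0, 0, 0], "fingers": 1},
    {"slide": [0, 0, 0], "delta_rot": [0, 0, 0], "fingers": 1}
  ]
}}

```text
time_s: 2.52
tcp_pos: [0.6583, 0.0411, 0.3449]
eef_rot: [179.9, 0.1, -16.9]
contact_force: [0.4, 0.3, 0.7]
gripper_width: 0.0873
gripper_force: 0.0
```

Call:
{"fn": "play_rows", "kwargs": {
  "rows": [
    {"slide": [0, 0, 0.3], "delta_rot": [0, 0, 0], "fingers": 1},
    {"slide": [0, 0, 0.3], "delta_rot": [0, 0, 0], "fingers": 1},
    {"slide": [0, 0, 0.3], "delta_rot": [0, 0, 0], "fingers": 1},
    {"slide": [0, 0, 0.3], "delta_rot": [0, 0, 0], "fingers": 1},
    {"slide": [0, 0, 0.3], "delta_rot": [0, 0, 0], "fingers": 1},
    {"slide": [0, 0, 0.1], "delta_rot": [0, 0, 0], "fingers": 1},
    {"slide": [0, 0, 0.06], "delta_rot": [0, 0, 0], "fingers": 1},
    {"slide": [0, 0, 0], "delta_rot": [0, 0, 0], "fingers": 1}
  ]
}}

```text
time_s: 3.52
tcp_pos: [0.6577, 0.0441, 0.0985]
eef_rot: [-180.0, -0.1, -16.7]
contact_force: [-0.3, -0.4, 0.1]
gripper_width: 0.0876
gripper_force: 0.0
```

Call:
{"fn": "play_rows", "kwargs": {
  "rows": [
    {"slide": [0, 0, 0], "delta_rot": [0, 0, 0], "fingers": -0.4},
    {"slide": [0, 0, 0], "delta_rot": [0, 0, 0], "fingers": -0.4},
    {"slide": [0, 0, 0], "delta_rot": [0, 0, 0], "fingers": -0.4},
    {"slide": [0, 0, 0], "delta_rot": [0, 0, 0], "fingers": -0.4},
    {"slide": [0, 0, 0], "delta_rot": [0, 0, 0], "fingers": -0.4},
    {"slide": [0, 0, 0], "delta_rot": [0, 0, 0], "fingers": -0.4}
  ],
  "squeeze": 12
}}

```text
time_s: 4.28
tcp_pos: [0.6572, 0.0437, 0.0975]
eef_rot: [180.0, 0.0, -16.7]
contact_force: [0.4, 0.4, 0.1]
gripper_width: 0.0329
gripper_force: 0.0
```

Call:
{"fn": "play_rows", "kwargs": {
  "rows": [
    {"slide": [0, 0, 0], "delta_rot": [0, 0, 0], "fingers": -1},
    {"slide": [0, 0, 0], "delta_rot": [0, 0, 0], "fingers": -1},
    {"slide": [0, 0, 0], "delta_rot": [0, 0, 0], "fingers": -1}
  ],
  "squeeze": 12
}}

```text
time_s: 4.65
tcp_pos: [0.6572, 0.0437, 0.0975]
eef_rot: [180.0, 0.0, -16.7]
contact_force: [-0.6, -0.4, 0.5]
gripper_width: 0.0296
gripper_force: 12.0
```

Call:
{"fn": "play_rows", "kwargs": {
  "rows": [
    {"slide": [0.01, 0.06, 0], "delta_rot": [0, 0, 0], "fingers": -1},
    {"slide": [0.02, 0.14, 0], "delta_rot": [0, 0, 0], "fingers": -1},
    {"slide": [0.023, 0.15, 0], "delta_rot": [0, 0, 0], "fingers": -1},
    {"slide": [0.023, 0.15, 0], "delta_rot": [0, 0, 0], "fingers": -1},
    {"slide": [0.023, 0.15, 0], "delta_rot": [0, 0, 0], "fingers": -1},
    {"slide": [0.023, 0.15, 0], "delta_rot": [0, 0, 0], "fingers": -1},
    {"slide": [0.02, 0.14, 0], "delta_rot": [0, 0, 0], "fingers": -1},
    {"slide": [0.01, 0.07, 0], "delta_rot": [0, 0, 0], "fingers": -1}
  ]
}}

```text
time_s: 5.65
tcp_pos: [0.6351, -0.1095, 0.0975]
eef_rot: [180.0, 0.0, -16.8]
contact_force: [0.2, -0.1, -1.6]
gripper_width: 0.03
gripper_force: 12.0
```

Call:
{"fn": "play_rows", "kwargs": {
  "rows": [
    {"slide": [0, 0, 0], "delta_rot": [0, 0, 0], "fingers": -1},
    {"slide": [0, 0, 0], "delta_rot": [0, 0, 0], "fingers": -1}
  ]
}}

```text
time_s: 5.9
tcp_pos: [0.6355, -0.1076, 0.0975]
eef_rot: [180.0, 0.0, -16.7]
contact_force: [-0.3, -0.6, -1.5]
gripper_width: 0.0298
gripper_force: 12.0
```

```bash
python3 - <<'E'
from h import *
s=r.get_state();print(s["tcp_pos"],s["contact_force"],s["gripper_width"])
c=cap("top");knobs(c)
a=c["image"][150:285,265:405];b=cap("scene")["image"][150:300,220:440]
cv2.imwrite("pics/p2.png",np.hstack([cv2.resize(a,(311,300)),cv2.resize(b,(440,300))]))
E
```

```text
[ 0.63550012 -0.10761118  0.09751319] [-0.31218996 -0.5803933  -1.45905143] 0.029842019090751345
orange (370, 198) lid centre [ 0.6158 -0.1043] diam 0.0471
green (295, 240) lid centre [0.5086 0.0897] diam 0.038
blue (378, 243) lid centre [ 0.4991 -0.121 ] diam 0.0172
```

View pics/p2.png

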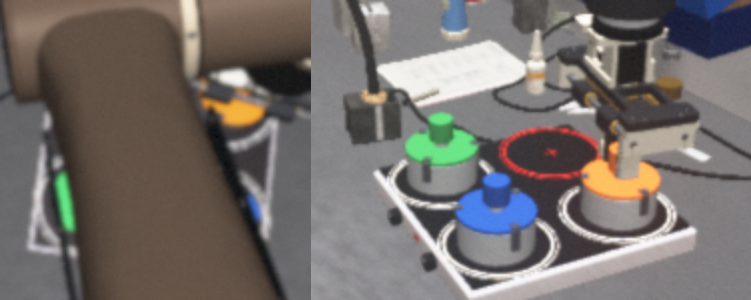

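The scene view shows the orange pot inside the white ring and the red ring with its cross clear. Next I release it and go to the blue pot.

Call:
{"fn": "play_rows", "kwargs": {
  "rows": [
    {"slide": [0, 0, 0], "delta_rot": [0, 0, 0], "fingers": 1},
    {"slide": [0, 0, 0], "delta_rot": [0, 0, 0], "fingers": 1},
    {"slide": [0, 0, 0], "delta_rot": [0, 0, 0], "fingers": 1},
    {"slide": [0, 0, 0], "delta_rot": [0, 0, 0], "fingers": 1},
    {"slide": [0, 0, 0], "delta_rot": [0, 0, 0], "fingers": 1},
    {"slide": [0, 0, 0], "delta_rot": [0, 0, 0], "fingers": 1},
    {"slide": [0, 0, -0.2], "delta_rot": [0, 0, 0], "fingers": 1},
    {"slide": [0, 0, -0.3], "delta_rot": [0, 0, 0], "fingers": 1}
  ]
}}

```text
time_s: 7.0
tcp_pos: [0.6344, -0.1079, 0.1718]
eef_rot: [179.9, 0.2, -16.7]
contact_force: [1.8, -0.3, 0.5]
gripper_width: 0.0873
gripper_force: 0.0
```

Call:
{"fn": "play_rows", "kwargs": {
  "rows": [
    {"slide": [-0.25, 0.036, 0], "delta_rot": [0, 0, 0], "fingers": 1},
    {"slide": [-0.25, 0.036, 0], "delta_rot": [0, 0, 0], "fingers": 1},
    {"slide": [-0.25, 0.036, 0], "delta_rot": [0, 0, 0], "fingers": 1},
    {"slide": [-0.25, 0.036, 0], "delta_rot": [0, 0, 0], "fingers": 1},
    {"slide": [0, 0, 0], "delta_rot": [0, 0, 0], "fingers": 1}
  ]
}}

```text
time_s: 7.62
tcp_pos: [0.4835, -0.0853, 0.1732]
eef_rot: [-180.0, -0.0, -16.7]
contact_force: [1.1, 0.4, 0.6]
gripper_width: 0.0877
gripper_force: 0.0
```

```bash
python3 - <<'E'
from h import *
s=r.get_state();print(s["tcp_pos"],s["contact_force"],s["gripper_width"])
c=cap("top");knobs(c,("orange",))
a=c["image"][150:285,265:405];b=cap("scene")["image"][150:300,220:440]
cv2.imwrite("pics/p3.png",np.hstack([cv2.resize(a,(311,300)),cv2.resize(b,(440,300))]))
E
```

```text
[ 0.48351605 -0.08531523  0.17318783] [1.09794533 0.44753863 0.62343876] 0.08771051039330743
orange (371, 190) lid centre [ 0.6365 -0.1066] diam 0.0847
```

View pics/p3.png

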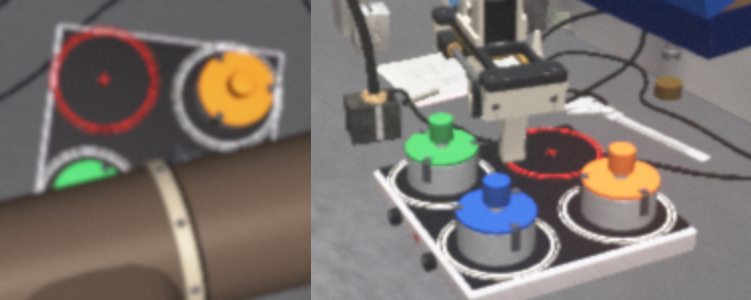

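```bash
python3 - <<'E'
from h import *
c=cap("scene");t=np.array([.4835,-.0853,.1732])
for X in(t,t+.05*np.array([-.287,-.958,0]),t-.05*np.array([-.287,-.958,0]),[.4852,-.085,.122]):
    p=c["R"]@np.array(X)+c["t"];print((p[0]/p[2]*c["fx"]+c["cx"]).round(1),(p[1]/p[2]*c["fy"]+c["cy"]).round(1))
E
```

```text
310.6 217.9
318.5 229.5
303.3 207.2
311.1 239.2
```

Finger and knob pixels agree with the poses. The orange lid is centred in its ring to within 2 mm. Descending on the blue knob.

Call:
{"fn": "play_rows", "kwargs": {
  "rows": [
    {"slide": [0.01, 0, 0.25], "delta_rot": [0, 0, 0], "fingers": 1},
    {"slide": [0, 0, 0.17], "delta_rot": [0, 0, 0], "fingers": 1},
    {"slide": [0, 0, 0.08], "delta_rot": [0, 0, 0], "fingers": 1},
    {"slide": [0, 0, 0], "delta_rot": [0, 0, 0], "fingers": -1},
    {"slide": [0, 0, 0], "delta_rot": [0, 0, 0], "fingers": -1},
    {"slide": [0, 0, 0], "delta_rot": [0, 0, 0], "fingers": -1},
    {"slide": [0, 0, 0], "delta_rot": [0, 0, 0], "fingers": -1},
    {"slide": [0, 0, 0], "delta_rot": [0, 0, 0], "fingers": -1}
  ]
}}

```text
time_s: 8.78
tcp_pos: [0.4871, -0.0858, 0.0979]
eef_rot: [-180.0, -0.0, -16.7]
contact_force: [0.4, 0.3, -0.6]
gripper_width: 0.0434
gripper_force: 0.0
```

Call:
{"fn": "play_rows", "kwargs": {
  "rows": [
    {"slide": [0, 0, 0], "delta_rot": [0, 0, 0], "fingers": -1},
    {"slide": [0, 0, 0], "delta_rot": [0, 0, 0], "fingers": -1},
    {"slide": [0, 0, 0], "delta_rot": [0, 0, 0], "fingers": -1}
  ]
}}

```text
time_s: 9.15
tcp_pos: [0.487, -0.0859, 0.0977]
eef_rot: [180.0, 0.0, -16.7]
contact_force: [-0.3, 0.2, 0.7]
gripper_width: 0.0295
gripper_force: 12.0
```

Call:
{"fn": "play_rows", "kwargs": {
  "rows": [
    {"slide": [0.043, -0.057, 0], "delta_rot": [0, 0, 0], "fingers": -1},
    {"slide": [0.085, -0.113, 0], "delta_rot": [0, 0, 0], "fingers": -1},
    {"slide": [0.094, -0.124, 0], "delta_rot": [0, 0, 0], "fingers": -1},
    {"slide": [0.094, -0.124, 0], "delta_rot": [0, 0, 0], "fingers": -1},
    {"slide": [0.094, -0.124, 0], "delta_rot": [0, 0, 0], "fingers": -1},
    {"slide": [0.094, -0.124, 0], "delta_rot": [0, 0, 0], "fingers": -1},
    {"slide": [0.094, -0.124, 0], "delta_rot": [0, 0, 0], "fingers": -1},
    {"slide": [0.094, -0.124, 0], "delta_rot": [0, 0, 0], "fingers": -1}
  ]
}}

```text
time_s: 10.15
tcp_pos: [0.6278, 0.017, 0.0977]
eef_rot: [180.0, -0.0, -16.7]
contact_force: [-0.9, -0.6, 4.2]
gripper_width: 0.0296
gripper_force: 12.0
```

Call:
{"fn": "play_rows", "kwargs": {
  "rows": [
    {"slide": [0.094, -0.124, 0], "delta_rot": [0, 0, 0], "fingers": -1},
    {"slide": [0.065, -0.09, 0], "delta_rot": [0, 0, 0], "fingers": -1},
    {"slide": [0, 0, 0], "delta_rot": [0, 0, 0], "fingers": -1},
    {"slide": [0, 0, 0], "delta_rot": [0, 0, 0], "fingers": -1}
  ]
}}

```text
time_s: 10.65
tcp_pos: [0.6588, 0.0402, 0.0977]
eef_rot: [-180.0, -0.1, -16.7]
contact_force: [1.4, 0.9, 4.2]
gripper_width: 0.0295
gripper_force: 12.0
```

Call:
{"fn": "play_rows", "kwargs": {
  "rows": [
    {"slide": [0, 0, 0], "delta_rot": [0, 0, 0], "fingers": 1},
    {"slide": [0, 0, 0], "delta_rot": [0, 0, 0], "fingers": 1},
    {"slide": [0, 0, 0], "delta_rot": [0, 0, 0], "fingers": 1},
    {"slide": [0, 0, 0], "delta_rot": [0, 0, 0], "fingers": 1},
    {"slide": [0, 0, 0], "delta_rot": [0, 0, 0], "fingers": 1},
    {"slide": [0, 0, 0], "delta_rot": [0, 0, 0], "fingers": 1},
    {"slide": [0, 0, -0.2], "delta_rot": [0, 0, 0], "fingers": 1},
    {"slide": [0, 0, -0.35], "delta_rot": [0, 0, 0], "fingers": 1}
  ]
}}

```text
time_s: 11.65
tcp_pos: [0.6565, 0.0392, 0.1787]
eef_rot: [179.9, 0.2, -16.7]
contact_force: [2.0, 1.0, -0.4]
gripper_width: 0.0874
gripper_force: 0.0
```

Call:
{"fn": "play_rows", "kwargs": {
  "rows": [
    {"slide": [0, 0, -0.35], "delta_rot": [0, 0, 0], "fingers": 1},
    {"slide": [0, 0.35, -0.1], "delta_rot": [0, 0, 0], "fingers": 1},
    {"slide": [0, 0.35, 0], "delta_rot": [0, 0, 0], "fingers": 1},
    {"slide": [0, 0.35, 0], "delta_rot": [0, 0, 0], "fingers": 1},
    {"slide": [0, 0.35, 0], "delta_rot": [0, 0, 0], "fingers": 1},
    {"slide": [0, 0.35, 0], "delta_rot": [0, 0, 0], "fingers": 1},
    {"slide": [0, 0.35, 0], "delta_rot": [0, 0, 0], "fingers": 1},
    {"slide": [0, 0.35, 0], "delta_rot": [0, 0, 0], "fingers": 1}
  ]
}}

```text
time_s: 12.65
tcp_pos: [0.5516, -0.314, 0.2478]
eef_rot: [-180.0, -0.0, -16.7]
contact_force: [0.0, -0.3, -0.9]
gripper_width: 0.0877
gripper_force: 0.0
```

```bash
python3 - <<'E'
from h import *
s=r.get_state();print(s["tcp_pos"],s["contact_force"],s["gripper_width"])
c=cap("top");knobs(c);rings(c)
a=c["image"][150:285,265:405];b=cap("scene")["image"][150:300,220:440]
cv2.imwrite("pics/p4.png",np.hstack([cv2.resize(a,(311,300)),cv2.resize(b,(440,300))]))
E
```

```text
[ 0.55155721 -0.31399993  0.24777664] [ 0.02654789 -0.34062492 -0.86565539] 0.08772671367016896
orange (371, 190) lid centre [ 0.6365 -0.1066] diam 0.0847
green (305, 239) lid centre [0.511  0.0639] diam 0.0835
blue (313, 183) lid centre [0.6562 0.0406] diam 0.0847
red (array([0.6574, 0.0398]), np.float64(0.0602), 434)
white (array([ 0.6381, -0.1093]), np.float64(0.0634), 588)
```

View pics/p4.png

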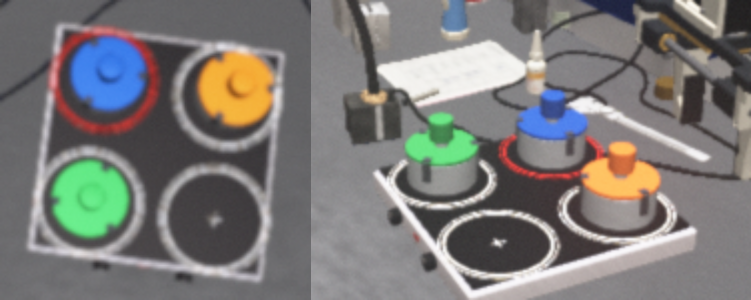

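Both pots stand within about 2 mm of their ring centres, and green hasn't moved. The robot is clear, so I'm handing in.

```bash
python3 -c "
from plant import r
print(r.close_job())"
```

```text
the job is handed in; nothing more can be done
None
```

I slid the orange pot into the empty white ring, then the blue pot into the red ring. Each stands upright within about 3 mm of its ring's centre, the green pot has not moved, and the job was handed in at about 13 s.

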